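# Latch the shaker's retaining bar and hold the run paddle in the green

### The job

Secure the dish on the platform shaker: swing the orange retaining bar over it and down until it lies in its catch. Only then press the hand control's spring-loaded paddle down until its yellow pointer stands in the green band, never into the red, keep it there for at least three seconds, and finish with your fingers still holding it in the green, the bar still in its catch. Leave the dish in its seat and the other things on the bench where they are.

Things in the scene. Friction and masses are not known exactly. Their poses are not given: they have to be found in the camera images.
- shaker: white platform shaker, fixed, 150 (x) x 220 (y) x 48 mm, with an aluminium platform on top; it may stand on the left or the right of the bench, turned up to about 0.35 rad. Origin under its centre, z up. Two steel hinge cheeks stand at its +y end (up to 96 mm), the catch (two steel cheeks 24 mm apart inside, up to 83 mm above the bench, 66 mm from its centre) on the -y side. The bar swings in the shaker's y-z plane
- retaining_bar (a joint): hinge of the orange retaining bar, rad: 0 = bar lies level in its catch (its stop), grows as the bar swings up; about 1.57 = upright; it starts open, somewhere between 0.8 and 1.45. The hinge is stiff: the bar (70 g) stays where it is left; pushing the tab takes about 1 to 1.5 N
- bar_hinge (a point): point on the hinge axis of the retaining bar (the axis runs along the shaker's x), 86 mm above the bench. From here the closed bar runs along the shaker's -y: 20 mm wide, 10 mm thick, its top face 1 mm above the axis, 160 mm to the tab; tab 30 mm wide, from 160 to 194 mm, overhanging the shaker's end when closed. Fixed to the bar, its frame turns with it (-y along the bar, z out of the bar's top face)
- bar_tab (a point): middle of the upper face of the bar's finger tab, 177 mm from the hinge axis; frame as bar_hinge. Pushing on this face closes the bar. When closed it is 87 mm above the bench
- dish: clear petri dish, 60 mm across, 16 mm tall, loose on the shaker's platform between four steel stops 12 mm high; origin under its centre. The rubber foot under the closed bar stays 4 mm clear of it
- dish_seat (a point): middle of the dish's seat on the platform, 55.5 mm above the bench
- control: grey and black hand control, fixed, 180 (x) x 100 (y) x 49 mm, on the other side of the bench from the shaker, turned up to about 0.35 rad; origin under its centre, z up. The paddle runs along its -x, towards the robot. At its front two gauge posts (10 mm square, up to 114 mm high, inner faces 66 mm apart, 25 mm in front of the middle of the paddle's pad) carry white (top), green and red (bottom) bands beside the yellow pointer at the paddle's front edge
- paddle (a joint): hinge of the spring-loaded paddle, rad: 0 = released (springs back up when let go), grows as it is pressed down, 0.36 = bottom stop. Green band 0.13 to 0.25 (middle 0.19), red above 0.25. Force at the pad's middle about 2.4 N at the start of travel, 7 N at 0.19, 8.5 N at 0.25, 11 N at the stop
- paddle_hinge (a point): point on the paddle's hinge axis, at the far end of the paddle, 85 mm above the bench; the axis runs along the control's y
- paddle_pad (a point): middle of the upper face of the blue ribbed pad (40 mm along the paddle, 44 mm wide, 12 mm thick) on the paddle, 100 mm from the hinge axis. Released, the paddle slopes 0.20 rad up towards the robot and this point is 111 mm above the bench; at the middle of the green it is nearly level and the point is 92 mm high (97.5 mm at joint value 0.13, 86 mm at 0.25). Press it from above
- timer: bench timer, white, 62x62x19 mm, lying at the back; bystander, origin under its centre
- beaker: glass beaker, 53 mm across, 70 mm tall; bystander, origin under its centre
- dropper: white dropper bottle with a red top, 33 mm across, 88 mm tall; bystander, origin under its centre
- tips: blue box of pipette tips, 70x118x67 mm, on the left; bystander, origin under its centre
- mouse_near: black computer mouse, 110x62x39 mm, at the back right; bystander, origin under its centre
Mind the look-alikes: they are no part of the job. Leave any turquoise look-alike of the dish alone.

How it is judged:
On the way, in this order (a step that is already met when the one before it is completed fails the run):
1. the bar is swung down into its catch, the paddle not yet pressed (value of joint each of retaining_bar, paddle below 0.06 rad), for 0.2 s.
2. the paddle is kept in the green for three seconds with the bar in its catch (value of joint paddle between 0.12 and 0.26 rad and contact force between any of the fingers, the arm and control above 1.5 N and value of joint retaining_bar below 0.06 rad), for 2.8 s.
At the end, for the whole second after the job is handed in: The robot is still pressing the paddle with more than 1.5 N and it stands in the green (joint 0.12 to 0.26 rad) at rest; the bar lies in its catch (under 0.06 rad); the dish is in its seat (within 15 mm) (all of step 2 and velocity of joint paddle below 0.1 rad/s and horizontal distance between dish and dish_seat below 0.015 m and z of dish in the frame of shaker between 0.045 and 0.062 m); the arm keeps its last pose, push and grip.
It fails at once if the paddle is pressed (over 0.06 rad) while the bar is not in its catch (over 0.10 rad) (value of joint paddle above 0.06 rad and value of joint retaining_bar above 0.1 rad).
It fails at once if the paddle is pressed into the red (over 0.27 rad) (value of joint paddle above 0.27 rad).
It fails at once if a bystander is pushed more than 40 mm (distance of any of timer, beaker, dropper, tips, mouse_near from where it was at the start of the episode above 0.04 m).
It fails at once if the dish leaves its seat (horizontal distance between dish and dish_seat above 0.02 m).
It also fails if it takes over 58 s, if anything falls off the work surface, if the arm or the gripper's body presses on something with over 40 N, if the wrist force passes 120 N, or if a joint passes its speed limit or range.

### The arm

A 6-joint arm with a two-finger parallel gripper is mounted at the origin on the work surface; the furniture and walls round the work are solid. World frame = base frame: x ahead of the robot, y to its left, z up, the work surface at z = 0. Lengths are in m, angles in rad, forces in N, time in s.
With the tool pointing down it reaches from about 0.375 to 0.9 m from the base axis. Payload 3.1 kg.
Tool frame: the origin (TCP) lies at the very end of the fingers, on their centre line; the grasp point (between the pads) lies 19 mm behind it; z points along the fingers, y is the line along which they close (so a half turn about z gives the same grasp; the last joint's range is limited). The gripper opens to 87 mm and grips with 3 to 60 N. Pads are 19 mm wide; open, the fingers measure 117 mm over their backs; the gripper's body (75 mm by 190 mm) begins 51 mm behind the grasp point.
Start: joints at [-1.502, 0.527, 1.433, -0, 1.181, -0.178], TCP at [0.153, -0.606, 0.223] pointing down, gripper open.
Joint ranges: [-3.08, 3.08], [-0.75, 2.2], [0.22, 2.44], [-1.43, 4.57], [0, 2.65], [-2.85, 2.85]. Speed limits (rad/s): [2.79, 2.79, 3.14, 3.14, 3.14, 3.14].

### API

Orientations are given as a unit quaternion [x, y, z, w].
In Python, from rig import robot gives the robot as it stands. The module is installed in compiled form; this text tells all that it offers.
- The arm moves only by the tool servo_tool, never from a script. Its argument "rows" is one flat list of numbers, 5 for each row, row after row: the closure, from -1 (fully open) to 1 (shut), so that 0 is half open, then the shift along the tool's x, y, z in m, then the turn about the tool's z in degrees. A call has 1 to 5 rows; each row shifts and turns the commanded pose from where the row before left it, along the tool's axes as they then stand; what a row does not reach is not made up. A row lasts 1/12 s, in which the tool goes at most 41.7 mm and 7.16 degrees, less where a joint would pass 70% of its speed; a pose out of reach is approached as far as the arm can. A call with a gripper value outside its range is refused whole. The fingers move at their own pace and stop on an object; "newtons" is the grip in N (left out, the last holds). Time passes only in rows, so rows that do not move let the fingers close. It gives the time, the measured TCP pose, the force, the opening and the grip force at its end, in the units of the state.
- robot.get_obs(): the state, without advancing time (a new reading comes with each control period).
- robot.camera(name): name is "scene" or "side" or "wrist"; returns a dict with "pixels" (480x640x3 uint8, red, green, blue), "intrinsics" (3x3 intrinsics, pixels), "rvec" (rotation vector, rad) and "tvec" (3), from world to camera coordinates, as OpenCV has them; the wrist camera has in their place "mount" (4x4, takes a point from camera to tool coordinates, whose origin is the TCP and whose axes are the flange's). Camera axes: x right, y down, z forward; pixel columns grow to the right and rows downward; lengths in m; the calibration is good to about 2 mm. A picture is of the moment at which its call begins: read the wrist's pose just before it. There is no depth.
- robot.hand_in(): hands the job in; it is judged then, once.
Trained networks look in a picture, given as the dict that the camera call returned (one of the last four; its "shot" number tells which), for a name from the list of things; names that differ only in an ending like _2 or _b are one class to them, and where a whole thing is asked for, a point or a joint stands for the part that bears it (a point fixed in the world has none). Each returns a list of dicts, best first, with "score" (0 to 1); they miss things now and then, are a little off and sometimes report something else, mostly with a low value. They report only what shows in the picture. A call takes as long as a camera call. They do not tell look-alikes from the thing itself.
- robot.spot_in(picture, query): "at" ([x, y, z] in m, in world coordinates, good to about 4 mm: the middle of the surface that is visible of it).
- robot.outline_of(picture, query): "region" (480x640 bool, what is visible of it).
- robot.place_of(picture, query): "at" ([x, y, z] in m, in world coordinates, good to about 4 mm: a listed point, or the origin of a listed thing).
The state is a dict: "time": time; "q": joint angles; "joint_velocities": joint speeds; "joint_torque": joint torques, N m; "position": TCP position; "tool_rot": TCP orientation; "ft_force": force on the tool from outside, world axes, zero at the start; "moment": the same for the moment, N m; "grip_width": finger opening in m; "grip_force": force on a finger pad.
Only numpy, scipy, OpenCV 4.12 (cv2) and the standard library are available. Lean on these libraries where they do the work, as an engineer would, in place of code of your own. Each camera call takes 0.05 s, during which the arm holds its last target. There are 200 camera calls.

## Working session

There is one attempt and no reset: what is moved stays moved. The work goes in short steps, Python scripts to look and compute and a tool call to move; the robot and the scene stay as the last step left them, time stands still between calls to the robot, and variables do not carry over. Pictures are saved under pics/ and viewed, at most 10 in all, crops included, and the job is handed in when it is done.

Besides the shell and the picture viewer there is one more tool, called after ">>>" by a JSON object that holds its "name" and its "arguments". servo_tool: Moves the arm, as the interface text tells. Its arguments: {"type":"object","properties":{"rows":{"type":"array","items":{"type":"number"}},"newtons":{"type":"number"}},"required":["rows"]}

```bash
mkdir -p pics; cat > h.py <<'E'
from rig import robot
import numpy as np, cv2
from scipy.spatial.transform import Rotation as R
def places(cam,names):
    p=robot.camera(cam)
    for n in names:
        try: print(cam,n,[(np.round(d['at'],3).tolist(),round(d['score'],2)) for d in robot.place_of(p,n)[:3]])
        except Exception as e: print(n,e)
    return p
def save(p,f): cv2.imwrite('pics/'+f,cv2.cvtColor(p['pixels'],cv2.COLOR_RGB2BGR))
E
python3 - <<'E'
from h import *
N=['shaker','bar_hinge','bar_tab','dish','dish_seat','control','paddle_hinge','paddle_pad']
for c in ['scene','side']:
    p=places(c,N+(['timer','beaker','dropper','tips','mouse_near'] if c=='scene' else [])); save(p,c+'.png')
o=robot.get_obs(); print({k:np.round(v,3) for k,v in o.items()})
E
```

```text
scene shaker [([0.554, 0.169, -0.004], 0.56)]
scene bar_hinge [([0.583, 0.25, 0.081], 0.98)]
scene bar_tab [([0.563, -0.156, 0.001], 0.69), ([0.567, 0.199, 0.257], 0.6)]
scene dish [([0.395, 0.22, -0.001], 0.77)]
scene dish_seat [([0.555, 0.171, 0.058], 0.95)]
scene control []
scene paddle_hinge [([0.621, -0.17, 0.085], 0.81), ([0.563, -0.155, -0.001], 0.31)]
scene paddle_pad [([0.525, -0.141, 0.113], 0.79)]
scene timer [([0.732, 0.049, 0.001], 0.96)]
scene beaker [([0.711, 0.306, -0.004], 0.88)]
scene dropper [([0.619, 0.413, -0.001], 0.71)]
scene tips [([0.421, 0.395, 0.001], 0.7)]
scene mouse_near [([0.745, -0.094, -0.002], 0.68)]
side shaker [([0.553, 0.171, -0.001], 0.87)]
side bar_hinge [([0.578, 0.248, 0.088], 0.57), ([0.625, 0.408, 0.002], 0.17)]
side bar_tab [([0.568, 0.201, 0.252], 0.72)]
side dish [([0.556, 0.173, 0.056], 0.91), ([0.392, 0.216, -0.0], 0.82)]
side dish_seat [([0.562, 0.164, 0.057], 0.92)]
side control [([0.563, -0.153, -0.003], 0.98)]
side paddle_hinge [([0.622, -0.171, 0.082], 0.88)]
side paddle_pad [([0.521, -0.146, 0.113], 0.95), ([0.729, 0.051, 0.001], 0.4), ([0.556, 0.171, -0.002], 0.27)]
{'time': np.float64(1.15), 'q': array([-1.502,  0.527,  1.433,  0.   ,  1.181, -0.178]), 'joint_velocities': array([ 0.001,  0.001,  0.001, -0.   ,  0.002,  0.002]), 'joint_torque': array([ 1.0000e-03, -4.4002e+01, -1.7699e+01,  6.3000e-02,  5.0000e-02,
       -0.0000e+00]), 'position': array([ 0.153, -0.606,  0.223]), 'tool_rot': array([0.992, 0.123, 0.   , 0.   ]), 'ft_force': array([-0.035, -0.033,  0.044]), 'moment': array([ 0.025, -0.066, -0.007]), 'grip_force': np.float64(0.0), 'grip_width': np.float64(0.087)}
```

View pics/scene.png

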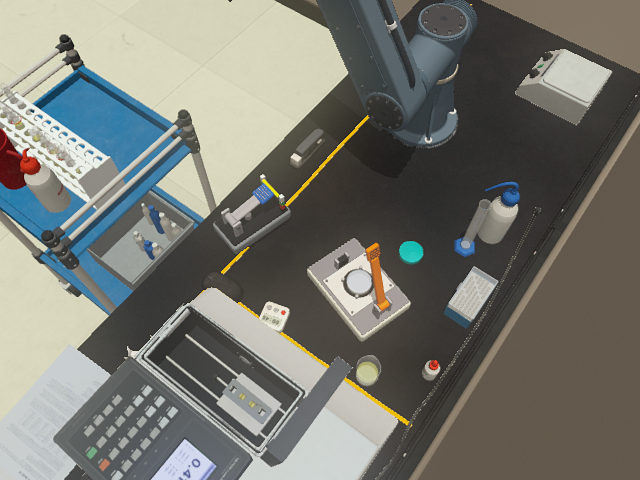

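View pics/side.png

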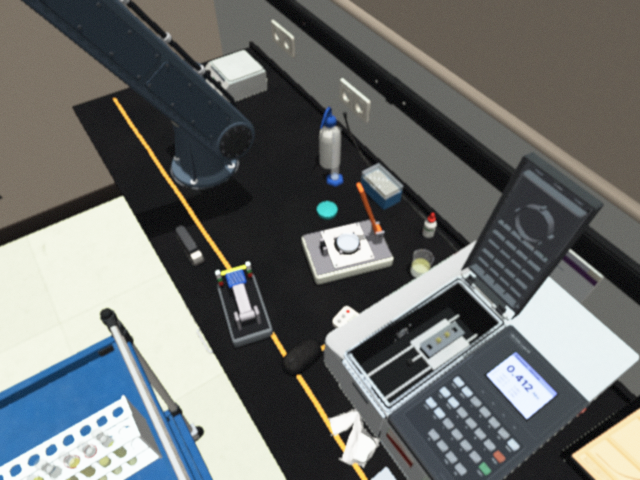

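The clear dish sits on the platform at scene px (358,281). The turquoise disc at (411,252) is the look-alike, so I'm leaving it alone. The orange bar is at (375,275), open about 1.28 rad (tab z 0.254), and the blue paddle pad is at (265,190). First I'll close the fingers, lift and turn so tool y lies along the bar's swing direction.

>>> {"name": "servo_tool", "arguments": {"rows": [1,0,0,-0.018,6.6,1,0,0,-0.018,6.6,1,0,0,-0.018,6.6,1,0,0,-0.018,6.6,1,0,0,-0.018,6.6], "newtons": 20}}

```text
time: 1.57
position: [0.1527, -0.6059, 0.3134]
tool_rot: [0.986, -0.167, -0.0, -0.0]
ft_force: [0.3, -0.6, -0.7]
grip_width: 0.0614
grip_force: 0.0
```

>>> {"name": "servo_tool", "arguments": {"rows": [1,0.025,-0.03,0,0,1,0.025,-0.03,0,0,1,0.025,-0.03,0,0,1,0.025,-0.03,0,0,1,0.02,-0.03,0,0]}}

```text
time: 1.98
position: [0.3165, -0.502, 0.3127]
tool_rot: [0.986, -0.164, 0.0, 0.0]
ft_force: [0.2, -0.7, 0.4]
grip_width: 0.0281
grip_force: 0.0
```

>>> {"name": "servo_tool", "arguments": {"rows": [1,0,-0.04,0,0,1,0,-0.04,0,0,1,0,-0.04,0,0,1,0,-0.04,0,0,1,0,-0.04,0,0]}}

```text
time: 2.4
position: [0.3797, -0.3117, 0.3126]
tool_rot: [0.986, -0.164, 0.0, 0.0]
ft_force: [0.9, 0.4, 0.6]
grip_width: 0.0016
grip_force: 0.0
```

>>> {"name": "servo_tool", "arguments": {"rows": [1,0,-0.04,0,0,1,0,-0.04,0,0,1,0,-0.04,0,0,1,0,-0.04,0,0,1,0,-0.04,0,0]}}

```text
time: 2.82
position: [0.4443, -0.1225, 0.3129]
tool_rot: [0.986, -0.164, 0.0, 0.0]
ft_force: [0.6, -1.0, -0.1]
grip_width: 0.0006
grip_force: 0.0
```

>>> {"name": "servo_tool", "arguments": {"rows": [1,0.002,-0.035,0,0,1,0.002,-0.035,0,0,1,0.002,-0.035,0,0,1,0.002,-0.035,-0.01,0,1,0.002,-0.03,-0.01,0]}}

```text
time: 3.23
position: [0.5084, 0.0357, 0.3325]
tool_rot: [0.987, -0.163, -0.001, -0.0]
ft_force: [1.1, -0.4, 0.1]
grip_width: 0.0007
grip_force: 0.0
```

```bash
python3 - <<'E'
from h import *
N=['shaker','bar_hinge','bar_tab','dish','dish_seat']
o=robot.get_obs();print(np.round(o['position'],4))
for c in ['wrist','scene','side']:
    p=places(c,N)
    if c=='wrist': save(p,'w1.png')
E
```

```text
[0.5084 0.0357 0.3325]
wrist shaker [([0.56, 0.173, -0.002], 0.8)]
wrist bar_hinge [([0.582, 0.253, 0.089], 0.93), ([0.566, -0.153, 0.002], 0.18)]
wrist bar_tab [([0.563, 0.196, 0.252], 0.83)]
wrist dish [([0.388, 0.214, 0.0], 0.92), ([0.559, 0.172, 0.056], 0.67)]
wrist dish_seat []
scene shaker [([0.559, 0.169, 0.056], 0.74), ([0.555, 0.168, -0.001], 0.68)]
scene bar_hinge [([0.581, 0.25, 0.083], 0.57), ([0.556, 0.168, -0.001], 0.15)]
scene bar_tab [([0.565, 0.2, 0.255], 0.78), ([0.617, 0.414, -0.001], 0.71)]
scene dish [([0.393, 0.218, -0.001], 0.69), ([0.558, 0.169, 0.054], 0.6)]
scene dish_seat [([0.558, 0.172, 0.056], 0.79)]
side shaker [([0.624, 0.413, 0.003], 0.74), ([0.421, 0.393, 0.002], 0.57), ([0.56, 0.164, 0.056], 0.21)]
side bar_hinge [([0.579, 0.251, 0.092], 0.71), ([0.564, -0.153, -0.004], 0.26)]
side bar_tab [([0.566, 0.202, 0.254], 0.64), ([0.522, -0.145, 0.111], 0.53), ([0.747, -0.098, -0.002], 0.4)]
side dish [([0.388, 0.219, 0.001], 0.77), ([0.623, 0.412, 0.002], 0.66), ([0.553, 0.173, 0.058], 0.57)]
side dish_seat [([0.562, 0.168, 0.056], 0.8)]
```

>>> {"name": "servo_tool", "arguments": {"rows": [1,0,-0.04,0,0,1,0,-0.04,0,0,1,0,-0.04,0,0,1,0,-0.04,0,0,1,0,-0.04,0,0]}}

```text
time: 4.55
position: [0.5735, 0.2244, 0.3326]
tool_rot: [0.986, -0.164, 0.0, 0.0]
ft_force: [1.1, -0.1, 0.6]
grip_width: 0.0007
grip_force: 0.0
```

>>> {"name": "servo_tool", "arguments": {"rows": [1,0,-0.027,0,0,1,0,0,0.03,0,1,0,0,0.03,0,1,0,0,0.03,0,1,0,0,0,0]}}

```text
time: 4.97
position: [0.5774, 0.2475, 0.2359]
tool_rot: [0.987, -0.163, -0.006, 0.003]
ft_force: [-0.9, -0.5, -1.2]
grip_width: 0.0004
grip_force: 0.0
```

```bash
python3 - <<'E'
from h import *
o=robot.get_obs();print(np.round(o['position'],4),np.round(o['q'],2),np.round(o['ft_force'],2))
p=robot.camera('scene'); im=p['pixels'][180:350,280:460]; p['pixels']=cv2.resize(im,None,fx=3,fy=3); save(p,'c1.png')
p=robot.camera('side'); im=p['pixels'][130:290,290:450]; p['pixels']=cv2.resize(im,None,fx=3,fy=3); save(p,'c2.png')
E
```

```text
[0.5774 0.2475 0.2359] [ 0.23  0.52  1.4  -0.    1.23  2.13] [-0.85 -0.46 -1.23]
```

View pics/c2.png

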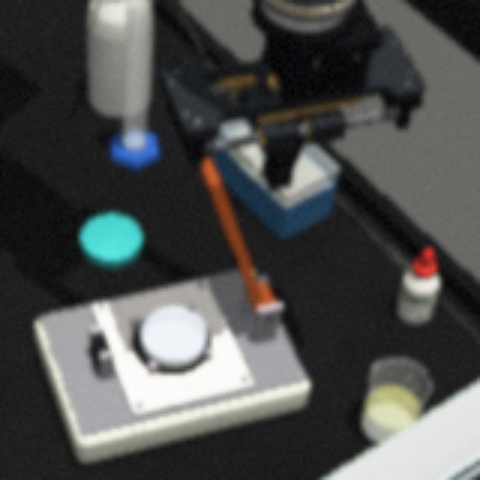

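The finger (280,165) stands behind the upright bar's tab (210,170), on the face that has to be pushed. Next I'll work out the arc steps.

```bash
python3 - <<'E'
from h import *
o=robot.get_obs();p=o['position'];print(np.round(p,4))
M=R.from_quat(o['tool_rot']).as_matrix()
H=np.array([.581,.2505,.086]); d=np.array([-.287,-.958,0]);d/=np.linalg.norm(d)
th=np.r_[1.276,np.linspace(1.2,0,15)]
for t in th:
    r=.166+.006*(1.276-t)/1.276
    T=H+(r*np.cos(t)-.001*np.sin(t)-.015)*d+np.array([0,0,r*np.sin(t)+.001*np.cos(t)])
    print(round(t,2),np.round(M.T@(T-p),4),np.round(T,3)); p=T
E
```

```text
[0.5814 0.2481 0.2418]
1.28 [ 0.      0.0301 -0.0033] [0.572 0.22  0.245]
1.2 [0.0005 0.0121 0.0037] [0.568 0.208 0.241]
1.11 [0.0005 0.0132 0.0053] [0.564 0.195 0.236]
1.03 [0.0005 0.0128 0.0064] [0.561 0.183 0.23 ]
0.94 [0.0005 0.0122 0.0075] [0.557 0.171 0.222]
0.86 [0.0005 0.0115 0.0086] [0.554 0.16  0.214]
0.77 [0.0004 0.0108 0.0095] [0.551 0.15  0.204]
0.69 [0.0004 0.01   0.0105] [0.548 0.14  0.194]
0.6 [0.0004 0.009  0.0113] [0.545 0.132 0.182]
0.51 [0.0003 0.0081 0.0121] [0.543 0.124 0.17 ]
0.43 [0.0003 0.007  0.0127] [0.541 0.117 0.158]
0.34 [0.0003 0.0059 0.0133] [0.539 0.111 0.144]
0.26 [0.0002 0.0048 0.0138] [0.538 0.107 0.13 ]
0.17 [0.0002 0.0036 0.0142] [0.537 0.103 0.116]
0.09 [0.0001 0.0023 0.0145] [0.536 0.101 0.102]
0.0 [0.0001 0.0011 0.0147] [0.536 0.1   0.087]
```

>>> {"name": "servo_tool", "arguments": {"rows": [1,0,0.01,0,0,1,0,0.01,0,0,1,0,0.01,0,0,1,0,0.006,0.002,0,1,0,0.006,0.002,0]}}

```text
time: 5.48
position: [0.5686, 0.2073, 0.2399]
tool_rot: [0.986, -0.164, 0.001, -0.001]
ft_force: [0.5, 0.4, 0.4]
grip_width: 0.0005
grip_force: 0.3
```

>>> {"name": "servo_tool", "arguments": {"rows": [1,0.0005,0.0065,0.003,0,1,0.0005,0.0065,0.003,0,1,0.0005,0.0065,0.003,0,1,0.0005,0.0065,0.003,0,1,0,0,0,0]}}

```text
time: 5.9
position: [0.5608, 0.1818, 0.2255]
tool_rot: [0.986, -0.164, -0.001, 0.001]
ft_force: [-0.6, 0.2, -1.3]
grip_width: 0.0006
grip_force: 0.0
```

```bash
python3 - <<'E'
from h import *
o=robot.get_obs();print(np.round(o['position'],4),np.round(o['ft_force'],2))
for c in ['scene','side']:
    p=places(c,['bar_tab'])
p=robot.camera('side');im=p['pixels'][130:290,290:450]; p['pixels']=cv2.resize(im,None,fx=3,fy=3); save(p,'c3.png')
E
```

```text
[0.5608 0.1818 0.2255] [-0.6   0.16 -1.28]
scene bar_tab [([0.554, 0.166, 0.239], 0.65)]
side bar_tab [([0.557, 0.165, 0.237], 0.51)]
```

View pics/c3.png

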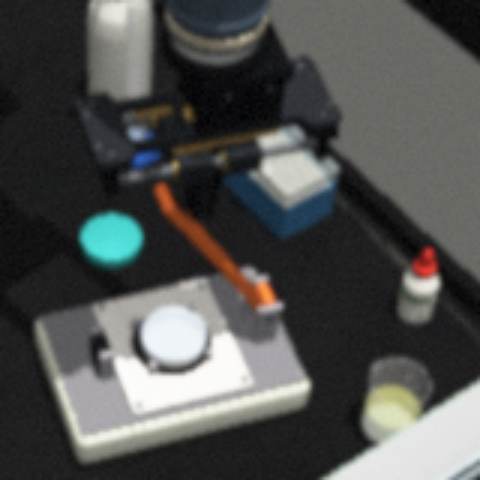

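The bar is following; the tab is now at (165,195) and its angle is about 1.04. I'll continue the arc.

>>> {"name": "servo_tool", "arguments": {"rows": [1,0.0005,0.0122,0.0065,0,1,0.0005,0.0115,0.008,0,1,0.0004,0.0108,0.0095,0,1,0.0004,0.01,0.0105,0,1,0.0004,0.009,0.0113,0]}}

```text
time: 6.57
position: [0.5463, 0.1309, 0.1803]
tool_rot: [0.987, -0.164, 0.0, -0.0]
ft_force: [0.3, 0.7, -0.2]
grip_width: 0.0004
grip_force: 0.3
```

>>> {"name": "servo_tool", "arguments": {"rows": [1,0.0003,0.0081,0.0121,0,1,0.0003,0.007,0.0127,0,1,0.0003,0.0059,0.0133,0,1,0,0,0,0,1,0,0,0,0]}}

```text
time: 6.98
position: [0.5398, 0.1111, 0.142]
tool_rot: [0.986, -0.164, -0.001, 0.0]
ft_force: [-0.0, -0.0, 0.1]
grip_width: 0.0006
grip_force: 0.0
```

```bash
python3 - <<'E'
from h import *
o=robot.get_obs();print(np.round(o['position'],4),np.round(o['ft_force'],2))
for c in ['scene','side','wrist']:
    p=places(c,['bar_tab'])
E
```

```text
[0.5398 0.1111 0.142 ] [-0.04 -0.    0.07]
scene bar_tab [([0.534, 0.092, 0.143], 0.68)]
side bar_tab [([0.534, 0.091, 0.142], 0.87)]
wrist bar_tab [([0.528, 0.088, 0.146], 0.71)]
```

>>> {"name": "servo_tool", "arguments": {"rows": [1,0.0002,0.006,0.0135,0,1,0.0002,0.005,0.0135,0,1,0.0001,0.004,0.013,0,1,0,0.001,0.012,0,1,0,0,0,0]}}

```text
time: 7.7
position: [0.5347, 0.0962, 0.0892]
tool_rot: [0.986, -0.164, -0.002, 0.0]
ft_force: [0.3, 0.1, 1.2]
grip_width: 0.0003
grip_force: 0.0
```

>>> {"name": "servo_tool", "arguments": {"rows": [1,0,0,0.002,0,1,0,0,0.002,0,1,0,0,0.001,0,1,0,0,0,0,1,0,0,0,0]}}

```text
time: 8.12
position: [0.5366, 0.0965, 0.0873]
tool_rot: [0.987, -0.164, 0.001, -0.0]
ft_force: [-1.3, -1.5, 7.1]
grip_width: 0.0004
grip_force: 2.8
```

```bash
python3 - <<'E'
from h import *
o=robot.get_obs();print(np.round(o['position'],4),np.round(o['ft_force'],2))
for c in ['scene','side','wrist']:
    p=places(c,['bar_tab','bar_hinge'])
E
```

```text
[0.5366 0.0965 0.0873] [-1.26 -1.46  7.1 ]
scene bar_tab [([0.53, 0.085, 0.085], 0.9)]
scene bar_hinge [([0.58, 0.25, 0.086], 0.76)]
side bar_tab [([0.533, 0.08, 0.085], 0.7)]
side bar_hinge [([0.577, 0.251, 0.092], 0.97)]
wrist bar_tab [([0.527, 0.082, 0.087], 0.65)]
wrist bar_hinge [([0.581, 0.249, 0.09], 0.72)]
```

7 N at the stop with the tab at 87 mm, so the bar is home. I'll lift straight off and go over the paddle.

>>> {"name": "servo_tool", "arguments": {"rows": [1,0,0,-0.01,0,1,0,0,-0.03,0,1,0,0,-0.035,0,1,0,0,-0.035,0,1,0,0,0,0]}}

```text
time: 8.98
position: [0.541, 0.0965, 0.2034]
tool_rot: [0.987, -0.164, 0.008, -0.001]
ft_force: [0.7, 0.2, 0.9]
grip_width: -0.0001
grip_force: 0.0
```

>>> {"name": "servo_tool", "arguments": {"rows": [1,0.01,0.035,0,0,1,0.01,0.035,0,0,1,0.01,0.035,0,0,1,0.01,0.035,0,0,1,0.01,0.035,0,0]}}

```text
time: 9.4
position: [0.5266, -0.0869, 0.1966]
tool_rot: [0.987, -0.163, 0.001, 0.0]
ft_force: [1.5, -0.2, -0.8]
grip_width: 0.0003
grip_force: 0.0
```

```bash
python3 - <<'E'
from h import *
o=robot.get_obs();print(np.round(o['position'],4),np.round(o['ft_force'],2))
for c in ['scene','side','wrist']:
    p=places(c,['bar_tab','paddle_pad','paddle_hinge','control','dish'])
    if c=='side': 
        im=p['pixels'][190:350,190:400]; p['pixels']=cv2.resize(im,None,fx=3,fy=3); save(p,'c4.png')
E
```

```text
[ 0.5266 -0.0869  0.1966] [ 1.5  -0.24 -0.75]
scene bar_tab [([0.531, 0.083, 0.087], 0.68), ([0.525, -0.142, 0.111], 0.41)]
scene paddle_pad [([0.524, -0.144, 0.112], 0.8)]
scene paddle_hinge [([0.622, -0.169, 0.082], 0.64)]
scene control [([0.563, -0.156, 0.002], 0.75)]
scene dish [([0.557, 0.168, 0.059], 0.68), ([0.393, 0.217, -0.002], 0.61)]
side bar_tab []
side paddle_pad [([0.522, -0.147, 0.113], 0.64)]
side paddle_hinge [([0.621, -0.17, 0.085], 0.8), ([0.744, -0.1, 0.002], 0.32)]
side control [([0.566, -0.155, -0.005], 0.85), ([0.618, -0.172, 0.085], 0.33), ([0.732, 0.048, -0.001], 0.21)]
side dish [([0.558, 0.171, 0.056], 0.51), ([0.392, 0.216, -0.001], 0.5), ([0.564, -0.152, -0.004], 0.18)]
wrist bar_tab [([0.527, 0.081, 0.088], 0.76)]
wrist paddle_pad [([0.521, -0.142, 0.114], 0.9)]
wrist paddle_hinge [([0.618, -0.169, 0.079], 0.74)]
wrist control [([0.566, -0.15, 0.0], 0.77), ([0.559, 0.168, 0.054], 0.44)]
wrist dish [([0.39, 0.218, 0.001], 0.83), ([0.557, 0.171, 0.051], 0.73)]
```

View pics/c4.png

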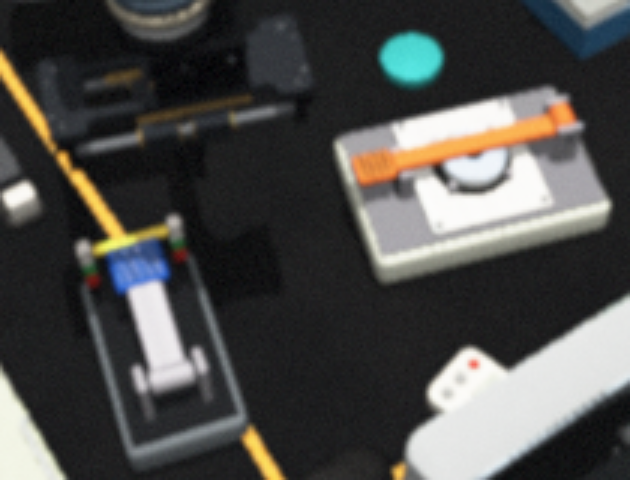

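The bar lies in its catch over the dish: tab at crop (375,165), foot over the clear dish. The pointer is up in the white. Now over the pad.

>>> {"name": "servo_tool", "arguments": {"rows": [1,0.006,0.02,0,0,1,0.006,0.02,0,0,1,0.005,0.015,0,0,1,0,0,0,0,1,0,0,0,0]}}

```text
time: 10.72
position: [0.5249, -0.1435, 0.1955]
tool_rot: [0.986, -0.165, -0.0, -0.0]
ft_force: [0.9, 0.3, -0.3]
grip_width: 0.0005
grip_force: 0.0
```

>>> {"name": "servo_tool", "arguments": {"rows": [1,0,0,0.025,0,1,0,0,0.025,0,1,0,0,0.02,0,1,0,0,0,0,1,0,0,0,0]}}

```text
time: 11.13
position: [0.5241, -0.1417, 0.1249]
tool_rot: [0.987, -0.163, -0.001, -0.001]
ft_force: [-0.1, 0.8, 1.5]
grip_width: 0.0004
grip_force: 0.0
```

>>> {"name": "servo_tool", "arguments": {"rows": [1,0.001,0.001,0.005,0,1,0,0,0.005,0,1,0,0,0.005,0,1,0,0,0.005,0,1,0,0,0,0]}}

```text
time: 11.55
position: [0.5254, -0.1443, 0.1054]
tool_rot: [0.986, -0.164, -0.0, -0.0]
ft_force: [-0.6, 0.4, 4.3]
grip_width: 0.0004
grip_force: 1.6
```

>>> {"name": "servo_tool", "arguments": {"rows": [1,0,0,0.004,0,1,0,0,0.004,0,1,0,0,0.003,0,1,0,0,0,0,1,0,0,0,0]}}

```text
time: 11.97
position: [0.5246, -0.1441, 0.0945]
tool_rot: [0.987, -0.164, -0.001, -0.0]
ft_force: [-2.6, -0.1, 6.2]
grip_width: 0.0006
grip_force: 3.0
```

```bash
python3 - <<'E'
from h import *
o=robot.get_obs();print(o['time'],np.round(o['position'],4),np.round(o['ft_force'],2))
for c in ['scene','side']:
    p=places(c,['paddle_pad','bar_tab'])
im=p['pixels'][230:300,200:270]; p['pixels']=cv2.resize(im,None,fx=8,fy=8,interpolation=cv2.INTER_CUBIC); save(p,'c5.png')
E
```

```text
11.9667 [ 0.5246 -0.1441  0.0945] [-2.6  -0.07  6.24]
scene paddle_pad [([0.521, -0.143, 0.096], 0.83), ([0.748, -0.096, 0.0], 0.72)]
scene bar_tab [([0.529, 0.084, 0.086], 0.95), ([0.711, 0.301, 0.0], 0.37)]
side paddle_pad [([0.52, -0.147, 0.097], 0.86)]
side bar_tab [([0.532, 0.078, 0.086], 0.96)]
```

View pics/c5.png

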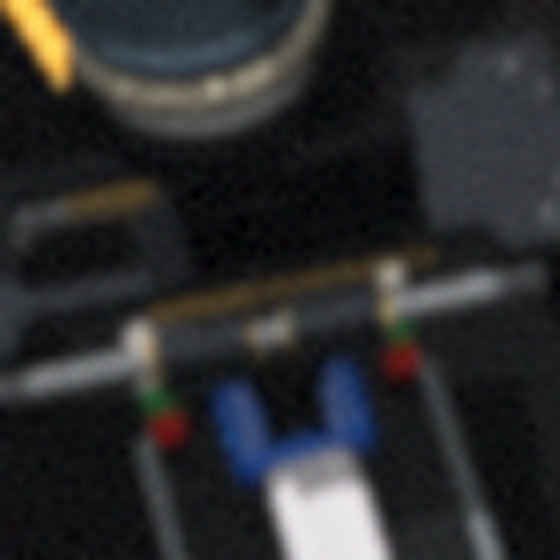

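The bar is still closed, and the fingers press the pad between the posts. Pad height 94.5 mm and 6.2 N both put it inside the green. I'll go 2 mm deeper to the middle and hold.

>>> {"name": "servo_tool", "arguments": {"rows": [1,0,0,0.001,0,1,0,0,0.0005,0,1,0,0,0,0,1,0,0,0,0,1,0,0,0,0]}}

```text
time: 12.68
position: [0.5244, -0.144, 0.0933]
tool_rot: [0.987, -0.164, -0.001, -0.0]
ft_force: [-3.2, 1.1, 6.9]
grip_width: 0.0007
grip_force: 3.1
```

>>> {"name": "servo_tool", "arguments": {"rows": [1,0,0,0,0,1,0,0,0,0,1,0,0,0,0,1,0,0,0,0,1,0,0,0,0]}}

```text
time: 13.1
position: [0.5245, -0.144, 0.0933]
tool_rot: [0.987, -0.164, -0.001, -0.0]
ft_force: [-3.8, 0.5, 6.2]
grip_width: 0.0005
grip_force: 3.1
```

>>> {"name": "servo_tool", "arguments": {"rows": [1,0,0,0,0,1,0,0,0,0,1,0,0,0,0,1,0,0,0,0,1,0,0,0,0]}}

```text
time: 13.52
position: [0.5245, -0.144, 0.0933]
tool_rot: [0.987, -0.164, -0.001, -0.0]
ft_force: [-3.6, 0.9, 5.8]
grip_width: 0.0005
grip_force: 3.1
```

>>> {"name": "servo_tool", "arguments": {"rows": [1,0,0,0,0,1,0,0,0,0,1,0,0,0,0,1,0,0,0,0,1,0,0,0,0]}}

```text
time: 13.93
position: [0.5244, -0.144, 0.0932]
tool_rot: [0.987, -0.164, -0.001, -0.0]
ft_force: [-3.2, 0.1, 6.1]
grip_width: 0.0003
grip_force: 3.1
```

>>> {"name": "servo_tool", "arguments": {"rows": [1,0,0,0,0,1,0,0,0,0,1,0,0,0,0,1,0,0,0,0,1,0,0,0,0]}}

```text
time: 14.35
position: [0.5244, -0.144, 0.0933]
tool_rot: [0.987, -0.164, -0.001, -0.0]
ft_force: [-3.6, 0.2, 5.9]
grip_width: 0.0005
grip_force: 3.1
```

>>> {"name": "servo_tool", "arguments": {"rows": [1,0,0,0,0,1,0,0,0,0,1,0,0,0,0,1,0,0,0,0,1,0,0,0,0]}}

```text
time: 14.77
position: [0.5244, -0.1441, 0.0933]
tool_rot: [0.987, -0.164, -0.001, -0.0]
ft_force: [-4.4, 0.3, 7.8]
grip_width: 0.0003
grip_force: 3.1
```

>>> {"name": "servo_tool", "arguments": {"rows": [1,0,0,0,0,1,0,0,0,0,1,0,0,0,0,1,0,0,0,0,1,0,0,0,0]}}

```text
time: 15.18
position: [0.5244, -0.144, 0.0932]
tool_rot: [0.987, -0.164, -0.001, -0.0]
ft_force: [-4.9, 0.2, 6.1]
grip_width: 0.0002
grip_force: 3.1
```

>>> {"name": "servo_tool", "arguments": {"rows": [1,0,0,0,0,1,0,0,0,0,1,0,0,0,0,1,0,0,0,0,1,0,0,0,0]}}

```text
time: 15.6
position: [0.5245, -0.144, 0.0933]
tool_rot: [0.987, -0.164, -0.001, -0.0]
ft_force: [-3.4, -0.2, 6.3]
grip_width: 0.0004
grip_force: 3.1
```

>>> {"name": "servo_tool", "arguments": {"rows": [1,0,0,0,0,1,0,0,0,0,1,0,0,0,0,1,0,0,0,0,1,0,0,0,0]}}

```text
time: 16.02
position: [0.5244, -0.144, 0.0933]
tool_rot: [0.987, -0.164, -0.001, -0.0]
ft_force: [-4.1, 1.0, 7.3]
grip_width: 0.0004
grip_force: 3.1
```

>>> {"name": "servo_tool", "arguments": {"rows": [1,0,0,0,0,1,0,0,0,0,1,0,0,0,0,1,0,0,0,0,1,0,0,0,0]}}

```text
time: 16.43
position: [0.5245, -0.144, 0.0932]
tool_rot: [0.987, -0.164, -0.001, -0.0]
ft_force: [-4.2, 0.4, 6.7]
grip_width: 0.0003
grip_force: 3.1
```

```bash
python3 - <<'E'
from h import *
o=robot.get_obs();print(o['time'],np.round(o['position'],4),np.round(o['ft_force'],2))
for c in ['scene','side']:
    p=places(c,['paddle_pad','bar_tab','dish'])
E
```

```text
16.4333 [ 0.5245 -0.144   0.0932] [-4.21  0.39  6.75]
scene paddle_pad [([0.518, -0.143, 0.092], 0.97), ([0.556, 0.17, 0.001], 0.26)]
scene bar_tab [([0.53, 0.086, 0.086], 0.76), ([0.564, -0.154, 0.001], 0.75), ([0.71, 0.305, -0.002], 0.29)]
scene dish [([0.394, 0.221, 0.001], 0.86), ([0.558, 0.173, 0.059], 0.75), ([0.53, 0.082, 0.09], 0.69)]
side paddle_pad [([0.518, -0.146, 0.095], 0.95)]
side bar_tab [([0.531, 0.086, 0.085], 0.89)]
side dish [([0.558, 0.171, 0.058], 0.78), ([0.389, 0.215, -0.0], 0.7)]
```

The paddle has been held about 4 s at roughly 93 mm and 6.7 N, which is the middle of the green. The bar is closed and the dish is in its seat.

```bash
python3 -c "
from rig import robot
print(robot.hand_in())"
```

```text
the job is handed in; nothing more can be done
None
```

I handed the job in with the bar in its catch, the dish in its seat, and the fingers still holding the paddle in the green after about 4 s; the hand-in gave no verdict.

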